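# Sweep the white buffer tablets into the counting tray's trough and shut its lid

## Robot

A 6-joint arm with a two-finger parallel gripper is mounted at the origin on a cart in front of the work surface, level with it; the furniture and walls round the work are solid. World frame = base frame: x ahead of the robot, y to its left, z up, the work surface at z = 0. Lengths are in m, angles in rad, forces in N, time in s.
With the tool pointing down it reaches from about 0.425 to 0.95 m from the base axis. Payload 3.5 kg.
Tool frame: the origin (TCP) lies at the very end of the fingers, on their centre line; the grasp point (between the pads) lies 19 mm behind it; z points along the fingers, y is the line along which they close (so a half turn about z gives the same grasp; the last joint's range is limited). The gripper opens to 85 mm and grips with 20 to 120 N. Pads are 22 mm wide; open, the fingers measure 114 mm over their backs; the gripper's body (76 mm by 85 mm) begins 54 mm behind the grasp point. The pads swing forward as they close: fully open they stand 13 mm farther back than shut.
Start: joints at [1.183, 0.286, 1.577, -0, 1.279, -0.15], TCP at [0.159, 0.656, 0.231] pointing down, gripper open.
Joint ranges: [-2.77, 2.77], [-0.9, 2.22], [0.21, 2.48], [-1.53, 4.67], [0.24, 2.81], [-2.84, 2.84]. Speed limits (rad/s): [2.79, 2.79, 3.14, 3.14, 3.14, 3.14].

## Interface

Orientations are given as a unit quaternion [x, y, z, w].
In Python, from plant import ctrl, optics, sign_off gives the robot as it stands.
- The arm moves only by the shell command python3 -m creep 'ROWS' [FORCE]. ROWS is JSON, a list of rows, each an object of numbers: "x", "y", "z": the shift along the tool's x, y, z in mm; "rx", "ry", "rz": the turn, a rotation vector about the tool's x, y, z in degrees; "grip": the opening, from 0 (shut) to 1 (fully open). In form: [{"x": .., "y": .., "z": .., "rx": .., "ry": .., "rz": .., "grip": ..}, ...]. A call has exactly 10 rows; each row shifts and turns the commanded pose from where the row before left it, along the tool's axes as they then stand; what a row does not reach is not made up. A row lasts 1/12 s, in which the tool goes at most 41.7 mm and 7.16 degrees, less where a joint would pass 70% of its speed; a pose out of reach is approached as far as the arm can. A call with a gripper value outside its range is refused whole. The fingers move at their own pace and stop on an object; FORCE is the grip in N (left out, the last holds). Time passes only in rows, so rows that do not move let the fingers close, or fill a call up. It gives the time, the measured TCP pose, the force, the opening and the grip force at its end, in the units of the state.
- ctrl.get_state(): the state, without advancing time (a new reading comes with each control period).
- optics.read_camera(name): name is "scene" or "top" or "wrist"; returns a dict with "color" (480x640x3 uint8, blue, green, red), "K" (3x3 intrinsics, pixels), "D" ([k1, k2, p1, p2, k3] as OpenCV has them; the pictures are not rectified), "R" (3x3) and "t" (3): a world point X has camera coordinates R X + t. Camera axes: x right, y down, z forward; pixel columns grow to the right and rows downward; lengths in m; the calibration is good to about 2 mm. A picture is of the moment at which its call begins. There is no depth.
- sign_off(): hands the job in; it is judged then, once.
The state is a dict: "time": time; "qpos": joint angles; "dq": joint speeds; "joint_efforts": joint torques, N m; "eef_pos": TCP position; "tcp_rot": TCP orientation; "contact_force": force on the tool from outside, world axes, zero at the start; "wrist_torque": the same for the moment, N m; "opening": opening from 0.0 (shut) to 1.0 (fully open); "finger_force": force on a finger pad.
Only numpy, scipy, OpenCV 4.12 (cv2) and the standard library are available. Lean on these libraries where they do the work, as an engineer would, in place of code of your own. Each camera call takes 0.05 s, during which the arm holds its last target. There are 200 camera calls.

## Task

With closed fingertips, sweep the three white tablets across the deck of the blue counting tray and over its edge into the trough, and leave the two red strays lying on the deck. Then push the trough's open lid over and shut it flat, so that the counted tablets are ready to pour. Do not pick up or lift any tablet, and do not disturb the pen, bottle, carton and calculator beside the tray.

Things in the scene. Friction and masses are not known exactly. Their poses are not given: they have to be found in the camera images.
- tray: blue tablet-counting tray, 230 mm (its x) by 210 mm (its y), on rubber feet; it cannot be moved. Origin under its centre, on the worktop; z up. The deck fills the -y side and the trough the +y side; sweeping goes in the tray's +y direction
- deck (a point): centre of the flat deck, 32 mm above the worktop, at tray (0, -24). The deck spans tray x -110 to +110, y -100 to +52 mm, with rims 8 mm higher round it on both x sides and the -y side. Its +y edge has no rim and drops into the trough. The five tablets start at tray y -45 to +18 mm, each in its own lane along y, lanes 32 mm or more apart
- trough (a point): centre of the trough's floor, 5 mm above the worktop, at tray (0, +75.5); the trough is 27 mm deep from deck level and spans tray x -109 to +109, y +52 to +98 mm; its -x end has a pouring notch whose sill is 14 mm above the floor
- tray_lid (a joint): angle of the pale grey trough lid, rad: 0 is shut, flat over the trough just above deck level; it starts open at 1.75 to 2.1, leaning back away from the deck (end stop 2.2). It is hinged on the trough's outer (+y) edge. A push under 1 N moves it; it stays put while about upright and falls shut when well down over the trough
- lid_hinge (a point): middle of the lid's hinge line, at tray (0, +105, 34.5) mm; the line runs along the tray's x
- lid_edge (a point): middle of the lid's free edge, 54 mm from the hinge line; the lid is a plate 226 mm long and 3 mm thick (mid-thickness here), with a small tab 34 mm wide that projects 8 mm further at this place
- white_a: white tablet, 25 mm in diameter and 8 mm thick, slightly bevelled edge, one score line; loose, 10 to 15 g; lies flat on the deck at the start, its origin at the centre of its underside
- white_b: white tablet, 25 mm in diameter and 8 mm thick, slightly bevelled edge, one score line; loose, 10 to 15 g; lies flat on the deck at the start, its origin at the centre of its underside
- white_c: white tablet, 25 mm in diameter and 8 mm thick, slightly bevelled edge, one score line; loose, 10 to 15 g; lies flat on the deck at the start, its origin at the centre of its underside
- red_a: red tablet, 25 mm in diameter and 8 mm thick, slightly bevelled edge, one score line; loose, 10 to 15 g; lies flat on the deck at the start, its origin at the centre of its underside
- red_b: red tablet, 25 mm in diameter and 8 mm thick, slightly bevelled edge, one score line; loose, 10 to 15 g; lies flat on the deck at the start, its origin at the centre of its underside
- pen: black and red pen, 138 mm long, 11 mm high, lying on the worktop in front of the tray; bystander; origin under its centre
- bottle: clear 250 ml bottle with a blue cap, 69 mm in diameter, 140 mm high, beyond the tray's -y side; bystander; origin under its centre
- carton: small white and grey carton, 32 x 46 x 62 mm high, near the tray's -y side; bystander; origin under its centre
- calc: dark desk calculator, 150 x 102 x 21 mm, beyond the tray's -y side; bystander; origin under its centre

How it is judged:
By the outcome, as a careful person would: the job done as asked, in the order asked, and still so for the second after the job is handed in, with the robot touching nothing.
It also fails if it takes over 54 s, if anything falls off the work surface, if the arm or the gripper's body presses on something with over 40 N, if the wrist force passes 120 N, or if a joint passes its speed limit or range.

## Working session

There is one attempt and no reset: what is moved stays moved. The work goes in short steps, Python scripts to look and compute and a shell command to move; the robot and the scene stay as the last step left them, time stands still between calls to the robot, and variables do not carry over. Pictures are saved under pics/ and viewed, at most 12 in all, crops included, and the job is handed in when it is done.

```bash
ls; mkdir -p pics
python3 - <<'E'
from plant import ctrl, optics
import cv2,json
s=ctrl.get_state();print(s)
for n in("top","scene"):
    c=optics.read_camera(n);cv2.imwrite(f"pics/{n}1.png",c["color"])
    print(n,c["K"],c["D"],c["R"],c["t"])
E
```

```text
pics
{'time': 0.0, 'qpos': array([ 1.18300418e+00,  2.87200982e-01,  1.57817205e+00,  7.64870460e-06,
        1.27860099e+00, -1.49999556e-01]), 'dq': array([-3.81075107e-05, -2.87227870e-04,  1.55834062e-04, -9.27817915e-04,
       -1.34267276e-03, -7.78388306e-04]), 'joint_efforts': array([ 3.65983169e-04, -4.05970180e+01, -2.92630470e+01, -1.26478485e-04,
        5.83541987e-03,  4.62123396e-06]), 'eef_pos': array([0.1587202 , 0.65539982, 0.22992631]), 'tcp_rot': array([ 1.18617382e-01,  9.92939323e-01, -1.14692526e-03, -3.19855338e-04]), 'contact_force': array([-0.31969585,  1.08981042, -0.85838677]), 'wrist_torque': array([ 0.0548921 , -0.05452185, -0.08470749]), 'finger_force': 0.0, 'opening': 1.0007224918355733}
top [[455.90151266   0.         314.18668457]
 [  0.         455.90151266 245.17737811]
 [  0.           0.           1.        ]] [-0.08660667  0.          0.          0.          0.        ] [[ 0.00466838 -0.99990624 -0.01287316]
 [-0.99071247 -0.00287528 -0.1359431 ]
 [ 0.13589334  0.01338823 -0.99063301]] [-0.125538    0.56166599  0.84468734]
scene [[620.01016045   0.         327.09061241]
 [  0.         620.01016045 235.76173825]
 [  0.           0.           1.        ]] [-0.00247609  0.          0.          0.          0.        ] [[ 0.59181668 -0.80588643  0.01732287]
 [-0.60555773 -0.45868066 -0.65031676]
 [ 0.53202712  0.37437831 -0.75946562]] [-0.41357008  0.30801266  0.70348155]
```

View pics/top1.png

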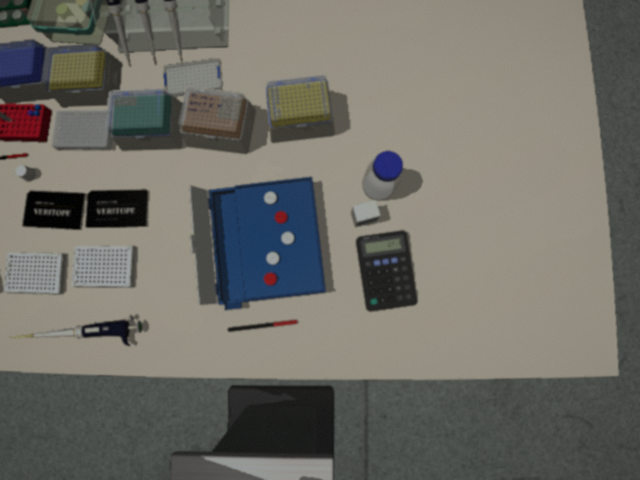

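View pics/scene1.png

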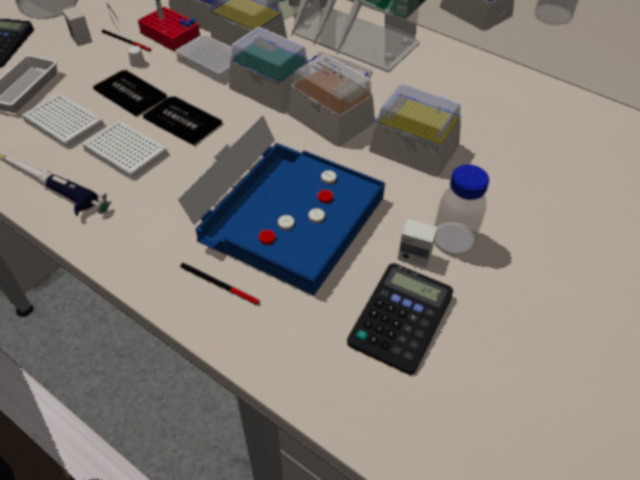

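The top view shows the tray at about (268,242), with its trough on the left (world +y). The whites are near (270,198), (288,238) and (272,258), and the reds near (281,217) and (270,279). I'll enlarge this for exact pixels.

Run:
```python
import cv2
a=cv2.imread("pics/top1.png")[165:315,185:345]
cv2.imwrite("pics/crop1.png",cv2.resize(a,None,fx=4,fy=4,interpolation=cv2.INTER_CUBIC)[:600])
```

```text
(no output)
```

View pics/crop1.png

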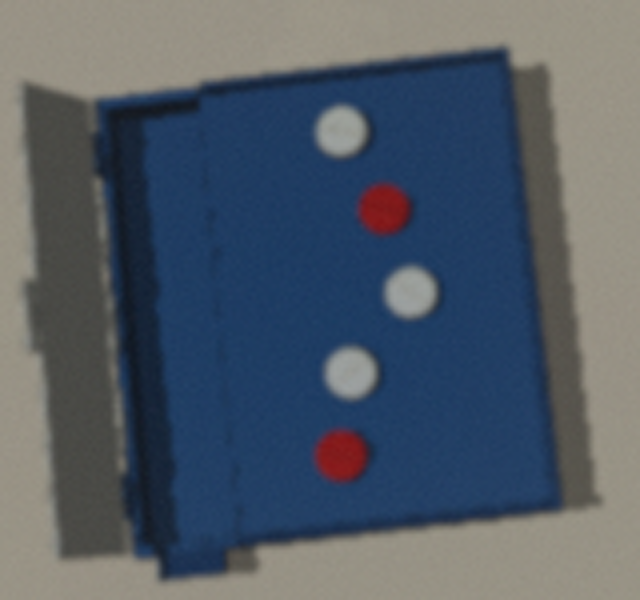

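The crop shows whites at (342,131), (411,293) and (351,373), and reds at (385,209) and (342,456). The -y corners are at (507,49) and (562,508), and the deck edge runs from (203,85) to (238,545).

```bash
cat > h.py <<'E'
import numpy as np,cv2
def back(c,px,z):
    u=cv2.undistortPoints(np.array(px,float).reshape(-1,1,2),c["K"],np.array(c["D"])).reshape(-1,2)
    d=np.c_[u,np.ones(len(u))]@c["R"]; o=-c["R"].T@c["t"]
    return o+d*((z-o[2])/d[:,2])[:,None]
def pt(p,tr,inv=False): pass
E
python3 - <<'E'
from h import *
from plant import optics,ctrl
c=optics.read_camera("top")
f=lambda l:np.array(l)/4+[185-.375,165-.375]
C=back(c,f([(507,49),(562,508)]),.040);T=back(c,f([(342,131),(411,293),(351,373),(385,209),(342,456)]),.040)
L=back(c,f([(100,100),(135,555)]),.034)
E=back(c,f([(208,130),(235,510)]),.032)
print(C,L,E)
ex=(C[0]-C[1])[:2];print(np.linalg.norm(ex));a=np.arctan2(ex[1],ex[0]);print(np.degrees(a))
R=np.array([[np.cos(a),-np.sin(a)],[np.sin(a),np.cos(a)]])
o=C.mean(0)[:2]-R@[0,-.105];print("origin",o)
for X in(C,L,E,T):print(((X[:,:2]-o)@R*1000).round(1))
print(T)
E
```

```text
[[ 0.69789728 -0.11725473  0.04      ]
 [ 0.47258344 -0.14469007  0.04      ]] [[0.67383069 0.08568055 0.034     ]
 [0.44902645 0.06053628 0.034     ]] [[0.65884905 0.03128261 0.032     ]
 [0.47105034 0.01290833 0.032     ]]
0.22697802942196266
6.9424454736344146
origin [ 0.57254877 -0.02674225]
[[ 113.5 -105. ]
 [-113.5 -105. ]]
[[ 114.1   99.4]
 [-112.1  101.6]]
[[ 92.7  47.2]
 [-96.   51.6]]
[[ 82.  -19.8]
 [ -2.1 -44.8]
 [-37.4 -11.8]
 [ 40.6 -36.7]
 [-76.6  -3.4]]
[[ 0.65630757 -0.03645979  0.04      ]
 [ 0.57592047 -0.07146195  0.04      ]
 [ 0.53688044 -0.04301413  0.04      ]
 [ 0.61731065 -0.05822813  0.04      ]
 [ 0.49689497 -0.03934673  0.04      ]]
```

```bash
cat >> h.py <<'E'
from scipy.spatial.transform import Rotation as Ro
A=np.radians(6.4); D=np.array([-np.sin(A),np.cos(A)]); O=np.array([.5725,-.0267])
Rt=np.array([[np.cos(A),-np.sin(A)],[np.sin(A),np.cos(A)]])
def go(p,ang=0):
    """shift in present tool axes (mm) to world p; remaining rotvec (deg) to tool y = tray y, pointing down"""
    from plant import ctrl
    s=ctrl.get_state();R=Ro.from_quat(s["tcp_rot"])
    tgt=Ro.from_matrix(np.array([[-np.cos(A),-np.sin(A),0],[-np.sin(A),np.cos(A),0],[0,0,-1]]).T.T)
    tgt=Ro.from_matrix(np.c_[[-np.cos(A),-np.sin(A),0],[D[0],D[1],0],[0,0,-1]])
    d=(np.array(p)-s["eef_pos"])
    print("t",round(s["time"],2),"pos",s["eef_pos"].round(4),"F",s["contact_force"].round(1),"tray",((s["eef_pos"][:2]-O)@Rt*1000).round(1))
    print("shift now",(R.inv().apply(d)*1000).round(1),"rot",(R.inv()*tgt).as_rotvec(degrees=True).round(1),"shift after rot",(tgt.inv().apply(d)*1000).round(1))
E
R='{"x":-32,"y":-26,"grip":0}'
python3 -m creep '[{"x":-30,"y":-26,"grip":0},{"x":-30,"y":-26,"grip":0},{"x":-30,"y":-26,"grip":0},{"x":-30,"y":-26,"grip":0},{"x":-30,"y":-26,"grip":0},{"x":-30,"y":-26,"grip":0},{"x":-30,"y":-26,"grip":0},{"x":-30,"y":-26,"grip":0},{"x":-30,"y":-26,"grip":0},{"x":-30,"y":-26,"grip":0}]' 20
python3 -m creep '[{"x":-30,"y":-26,"grip":0},{"x":-30,"y":-26,"grip":0},{"x":-30,"y":-26,"grip":0},{"x":-30,"y":-26,"grip":0},{"x":-30,"y":-26,"grip":0},{"x":-30,"y":-26,"grip":0},{"x":-30,"y":-26,"grip":0},{"x":-30,"y":-26,"grip":0},{"x":-30,"y":-26,"grip":0},{"x":-30,"y":-26,"grip":0}]'
python3 -c "
from h import *;go([.6602,-.0713,.08])"
```

```text
t 0.15 pos [0.1588 0.6555 0.2302] F [-0.8 -0.2  0.4] tray [-335.1  724.1]
shift now [-658.6 -588.   151.1] rot [ -0.1  -0.  -20. ] shift after rot [-417.3 -778.2  150.2]$[0]: bad value
$[0]: bad value
```

```bash
python3 -m creep '[{"x":-30,"y":-26,"z":0,"rx":0,"ry":0,"rz":0,"grip":0},{"x":-30,"y":-26,"z":0,"rx":0,"ry":0,"rz":0,"grip":0},{"x":-30,"y":-26,"z":0,"rx":0,"ry":0,"rz":0,"grip":0},{"x":-30,"y":-26,"z":0,"rx":0,"ry":0,"rz":0,"grip":0},{"x":-30,"y":-26,"z":0,"rx":0,"ry":0,"rz":0,"grip":0},{"x":-30,"y":-26,"z":0,"rx":0,"ry":0,"rz":0,"grip":0},{"x":-30,"y":-26,"z":0,"rx":0,"ry":0,"rz":0,"grip":0},{"x":-30,"y":-26,"z":0,"rx":0,"ry":0,"rz":0,"grip":0},{"x":-30,"y":-26,"z":0,"rx":0,"ry":0,"rz":0,"grip":0},{"x":-30,"y":-26,"z":0,"rx":0,"ry":0,"rz":0,"grip":0}]' 20
python3 -c "
from h import *;go([.6602,-.0713,.08])"
```

```text
time: 0.98
eef_pos: [0.3898, 0.3309, 0.2312]
tcp_rot: [0.118, 0.993, -0.0, -0.0]
contact_force: [0.3, 0.9, -0.6]
opening: -0.0
finger_force: 0.0
t 0.98 pos [0.3898 0.3309 0.2312] F [ 0.3  0.9 -0.6] tray [-141.7  375.7]
shift now [-357.5 -327.2  151.1] rot [ -0.  -0. -20.] shift after rot [-223.9 -429.8  151.2]
```

```bash
python3 -m creep '[{"x":-30,"y":-27,"z":0,"rx":0,"ry":0,"rz":0,"grip":0},{"x":-30,"y":-27,"z":0,"rx":0,"ry":0,"rz":0,"grip":0},{"x":-30,"y":-27,"z":0,"rx":0,"ry":0,"rz":0,"grip":0},{"x":-30,"y":-27,"z":0,"rx":0,"ry":0,"rz":0,"grip":0},{"x":-30,"y":-27,"z":0,"rx":0,"ry":0,"rz":0,"grip":0},{"x":-30,"y":-27,"z":0,"rx":0,"ry":0,"rz":0,"grip":0},{"x":-30,"y":-27,"z":0,"rx":0,"ry":0,"rz":0,"grip":0},{"x":-30,"y":-27,"z":0,"rx":0,"ry":0,"rz":0,"grip":0},{"x":-30,"y":-27,"z":0,"rx":0,"ry":0,"rz":0,"grip":0},{"x":-30,"y":-27,"z":0,"rx":0,"ry":0,"rz":0,"grip":0}]' 
python3 -m creep '[{"x":-29,"y":-28,"z":0,"rx":0,"ry":0,"rz":0,"grip":0},{"x":-28,"y":-29,"z":0,"rx":0,"ry":0,"rz":0,"grip":0},{"x":0,"y":0,"z":0,"rx":0,"ry":0,"rz":-5,"grip":0},{"x":0,"y":0,"z":0,"rx":0,"ry":0,"rz":-5,"grip":0},{"x":0,"y":0,"z":0,"rx":0,"ry":0,"rz":-5,"grip":0},{"x":0,"y":0,"z":0,"rx":0,"ry":0,"rz":-5,"grip":0},{"x":0,"y":0,"z":30,"rx":0,"ry":0,"rz":0,"grip":0},{"x":0,"y":0,"z":30,"rx":0,"ry":0,"rz":0,"grip":0},{"x":0,"y":0,"z":30,"rx":0,"ry":0,"rz":0,"grip":0},{"x":0,"y":0,"z":30,"rx":0,"ry":0,"rz":0,"grip":0}]' 
python3 -c "
from h import *;go([.6602,-.0713,.035])
from plant import optics
cv2.imwrite('pics/wr1.png',optics.read_camera('wrist')['color'])
c=optics.read_camera('top')['color'][165:315,185:345]
cv2.imwrite('pics/crop2.png',cv2.resize(c,None,fx=4,fy=4,interpolation=cv2.INTER_CUBIC))"
```

```text
time: 1.82
eef_pos: [0.6178, -0.0023, 0.2309]
tcp_rot: [0.119, 0.993, 0.0, -0.0]
contact_force: [1.2, 0.5, -0.7]
opening: 0.001
finger_force: 0.0
time: 2.65
eef_pos: [0.6589, -0.0692, 0.1099]
tcp_rot: [-0.056, 0.998, -0.0, -0.0]
contact_force: [0.6, 0.2, -0.8]
opening: 0.0
finger_force: 0.0
t 2.65 pos [ 0.6589 -0.0692  0.1099] F [ 0.6  0.2 -0.8] tray [ 81.1 -51.8]
shift now [-1.1 -2.3 74.9] rot [ 0. -0. -0.] shift after rot [-1.  -2.3 74.9]
```

View pics/wr1.png

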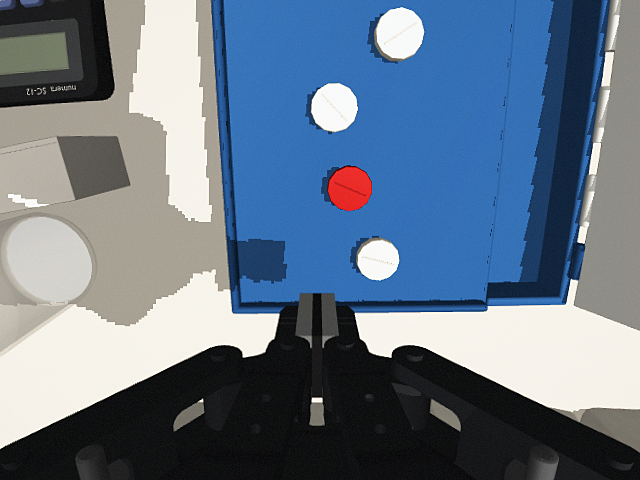

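The wrist view shows closed fingers at (317,300), whites at (378,259), (334,107) and (399,34), and red at (350,188). The deck edge runs from (488,300) to (512,20). I'll use these to refine positions.

Run:
```python
from h import *
from plant import optics
c=optics.read_camera("wrist")
for z,P in((.04,[(378,258),(334,106),(399,33),(350,188)]),(.032,[(488,300),(512,20)]),(.04,[(233,312),(213,20)]),(.035,[(317,293),(300,293),(336,293)]),):
    X=back(c,P,z)[:,:2]; print(X.round(4).tolist(),((X-O)@Rt*1000).round(1).tolist())
    if len(P)==2: d=X[1]-X[0];print("ang",np.degrees(np.arctan2(-d[1],-d[0])))
```

```text
[[0.6472, -0.0335], [0.5696, -0.068], [0.5314, -0.0403], [0.6102, -0.0544]] [[73.5, -15.1], [-7.5, -40.7], [-42.4, -8.9], [34.4, -31.7]]
[[0.6685, 0.0391], [0.5149, 0.0186]] [[102.7, 54.7], [-52.2, 51.4]]
ang 7.625015278321921
[[0.6891, -0.1126], [0.5356, -0.1319]] [[106.3, -98.4], [-48.4, -100.5]]
ang 7.168226737375836
[[0.6738, -0.065], [0.6749, -0.0749], [0.6726, -0.0539]] [[96.4, -49.3], [96.4, -59.3], [96.5, -38.1]]
```

Run:
```python
from h import *
from plant import optics,ctrl
p=ctrl.get_state()["eef_pos"]
for n in("top","wrist"):
    c=optics.read_camera(n); print(n,cv2.projectPoints(p[None],cv2.Rodrigues(c["R"])[0],c["t"],c["K"],np.array(c["D"]))[0].ravel().round(1), -c["R"].T@c["t"]-p)
c=optics.read_camera("wrist"); X=back(c,[(317,293),(300,293),(336,293)],p[2])[:,:2];print(((X-O)@Rt*1000).round(1), ((p[:2]-O)@Rt*1000).round(1))
```

```text
top [283.8 188.2] [-0.21446717 -0.06658901  0.80382671]
wrist [317.5 303.7] [-0.06519222 -0.00784773  0.14735071]
[[ 76.5 -51.8]
 [ 76.5 -58.8]
 [ 76.5 -43.9]] [ 79.  -51.1]
```

View pics/crop2.png

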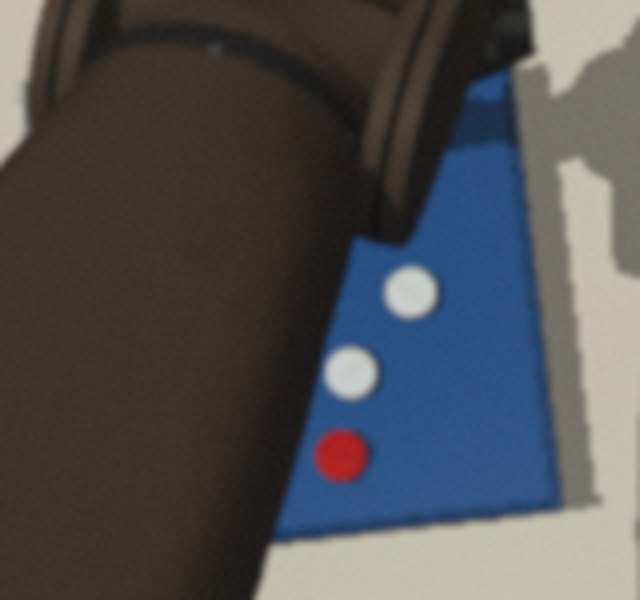

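Top and wrist estimates differ by about 6 mm. I'll descend above tablet height and measure the tablet against the fingertip in the same view, which mostly cancels calibration error.

```bash
python3 -m creep '[{"x":0,"y":0,"z":20,"rx":0,"ry":0,"rz":0,"grip":0},{"x":0,"y":0,"z":20,"rx":0,"ry":0,"rz":0,"grip":0},{"x":0,"y":0,"z":15,"rx":0,"ry":0,"rz":0,"grip":0},{"x":0,"y":0,"z":10,"rx":0,"ry":0,"rz":0,"grip":0},{"x":0,"y":0,"z":0,"rx":0,"ry":0,"rz":0,"grip":0},{"x":0,"y":0,"z":0,"rx":0,"ry":0,"rz":0,"grip":0},{"x":0,"y":0,"z":0,"rx":0,"ry":0,"rz":0,"grip":0},{"x":0,"y":0,"z":0,"rx":0,"ry":0,"rz":0,"grip":0},{"x":0,"y":0,"z":0,"rx":0,"ry":0,"rz":0,"grip":0},{"x":0,"y":0,"z":0,"rx":0,"ry":0,"rz":0,"grip":0}]' 
python3 -c "
from h import *;go([.6602,-.0713,.035])
from plant import optics,ctrl
c=optics.read_camera('wrist');cv2.imwrite('pics/wr2.png',c['color']);p=ctrl.get_state()['eef_pos']
print(cv2.projectPoints(p[None],cv2.Rodrigues(c['R'])[0],c['t'],c['K'],np.array(c['D']))[0].ravel().round(1),c['K'][0,0])
import pickle;pickle.dump(c,open('c2.pkl','wb'))"
```

```text
time: 3.78
eef_pos: [0.6598, -0.0694, 0.0473]
tcp_rot: [-0.056, 0.998, -0.0, 0.001]
contact_force: [-0.5, 0.4, 0.2]
opening: 0.001
finger_force: 0.0
t 3.78 pos [ 0.6598 -0.0694  0.0473] F [-0.5  0.4  0.2] tray [ 82.  -52.2]
shift now [-0.2 -1.9 12.3] rot [-0.   0.1 -0. ] shift after rot [-0.2 -1.9 12.3]
[315.9 310.9] 389.2615275418583
```

View pics/wr2.png

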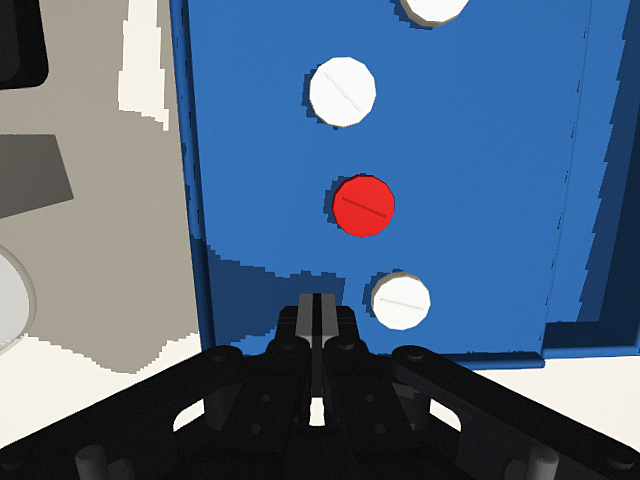

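The tablet is at (401,302), the next red at (364,206), and the fingertip front edge at row 293 (x 298–337).

Run:
```python
from h import *
import pickle
c=pickle.load(open('c2.pkl','rb'));p=np.array([.6598,-.0694])
print(c["R"])
t=lambda P,z:((back(c,P,z)[:,:2]-O)@Rt*1000).round(1).tolist()
print("tcp",((p-O)@Rt*1000).round(1))
print("tab",t([(401,302),(364,206),(342,91)],.04),"diam",t([(371,302),(430,302),(334,206),(395,206)],.04))
print("tip",t([(298,293),(337,293)],.0473))
print("edge",t([(547,340),(589,0)],.032), "rim",t([(545,365),(205,375)],.04))
```

```text
[[-1.11856442e-01  9.93724314e-01 -3.51400466e-04]
 [ 9.56154958e-01  1.07723829e-01  2.72329347e-01]
 [ 2.70658147e-01  3.01257984e-02 -9.62204034e-01]]
tcp [ 82.  -52.2]
tab [[81.1, -16.1], [40.2, -33.2], [-2.4, -42.5]] diam [[81.0, -28.8], [81.1, -3.8], [40.2, -45.0], [40.1, -21.0]]
tip [[73.9, -59.2], [73.9, -43.7]]
edge [[104.5, 56.2], [-38.3, 51.5]] rim [[112.7, 52.2], [117.0, -102.1]]
```

Tip-relative measurement agrees with the lane (81 vs 82). Sweeping white 1.

```bash
python3 -m creep '[{"x":0.5,"y":0,"z":6,"rx":0,"ry":0,"rz":0,"grip":0},{"x":0.5,"y":0,"z":5.5,"rx":0,"ry":0,"rz":0,"grip":0},{"x":0,"y":4,"z":0,"rx":0,"ry":0,"rz":0,"grip":0},{"x":0,"y":8,"z":0,"rx":0,"ry":0,"rz":0,"grip":0},{"x":0,"y":8,"z":0,"rx":0,"ry":0,"rz":0,"grip":0},{"x":0,"y":8,"z":0,"rx":0,"ry":0,"rz":0,"grip":0},{"x":0,"y":8,"z":0,"rx":0,"ry":0,"rz":0,"grip":0},{"x":0,"y":8,"z":0,"rx":0,"ry":0,"rz":0,"grip":0},{"x":0,"y":8,"z":0,"rx":0,"ry":0,"rz":0,"grip":0},{"x":0,"y":8,"z":0,"rx":0,"ry":0,"rz":0,"grip":0}]' 
python3 -m creep '[{"x":0,"y":9,"z":0,"rx":0,"ry":0,"rz":0,"grip":0},{"x":0.5,"y":9,"z":0,"rx":0,"ry":0,"rz":0,"grip":0},{"x":0.5,"y":9,"z":0,"rx":0,"ry":0,"rz":0,"grip":0},{"x":0,"y":9,"z":0,"rx":0,"ry":0,"rz":0,"grip":0},{"x":0,"y":8,"z":0,"rx":0,"ry":0,"rz":0,"grip":0},{"x":0,"y":3,"z":0,"rx":0,"ry":0,"rz":0,"grip":0},{"x":0,"y":0,"z":0,"rx":0,"ry":0,"rz":0,"grip":0},{"x":0,"y":0,"z":-10,"rx":0,"ry":0,"rz":0,"grip":0},{"x":0,"y":0,"z":-10,"rx":0,"ry":0,"rz":0,"grip":0},{"x":0,"y":0,"z":-5,"rx":0,"ry":0,"rz":0,"grip":0}]' 
python3 -c "
from h import *
from plant import optics
go(list(O+Rt@[-.0025,-.078])+[.055])
c=optics.read_camera('wrist');cv2.imwrite('pics/wr3.png',c['color'])
import pickle;pickle.dump(c,open('c3.pkl','wb'))"
```

```text
time: 4.67
eef_pos: [0.6515, -0.0087, 0.035]
tcp_rot: [-0.056, 0.998, -0.0, 0.0]
contact_force: [0.3, -1.2, -0.2]
opening: -0.002
finger_force: 0.1
time: 5.5
eef_pos: [0.6467, 0.0363, 0.0623]
tcp_rot: [-0.055, 0.998, -0.0, 0.002]
contact_force: [1.1, -0.6, -0.2]
opening: 0.001
finger_force: 0.0
t 5.5 pos [0.6467 0.0363 0.0623] F [ 1.1 -0.6 -0.2] tray [80.7 54.4]
shift now [  83.1 -132.4    7.1] rot [-0.   0.2 -0.1] shift after rot [  83.2 -132.4    7.3]
```

View pics/wr3.png

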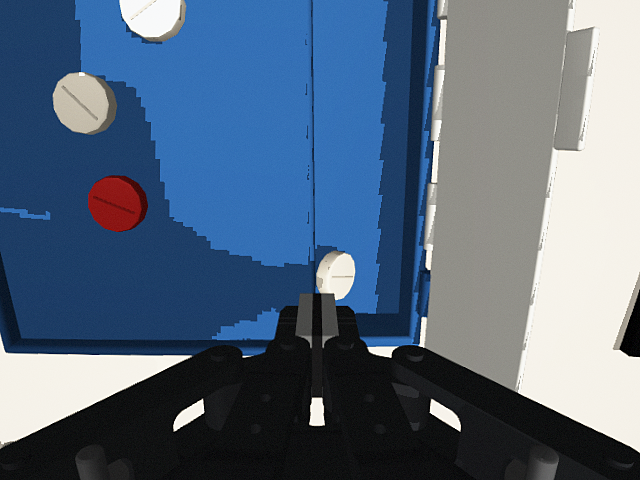

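White 1 is in the trough (336,275), leaning against the deck wall but below deck level. Next is the middle white.

```bash
python3 -m creep '[{"x":17,"y":-26,"z":0,"rx":0,"ry":0,"rz":0,"grip":0},{"x":17,"y":-27,"z":0,"rx":0,"ry":0,"rz":0,"grip":0},{"x":17,"y":-27,"z":0,"rx":0,"ry":0,"rz":0,"grip":0},{"x":16,"y":-26,"z":0,"rx":0,"ry":0,"rz":0,"grip":0},{"x":16,"y":-26,"z":0,"rx":0,"ry":0,"rz":0,"grip":0},{"x":0,"y":0,"z":0,"rx":0,"ry":0,"rz":0,"grip":0},{"x":0,"y":0,"z":0,"rx":0,"ry":0,"rz":0,"grip":0},{"x":0,"y":0,"z":5,"rx":0,"ry":0,"rz":0,"grip":0},{"x":0,"y":0,"z":5,"rx":0,"ry":0,"rz":0,"grip":0},{"x":0,"y":0,"z":0,"rx":0,"ry":0,"rz":0,"grip":0}]'
python3 - <<'E'
from h import *
from plant import optics
go(list(O+Rt@[-.0025,-.078])+[.036])
c=optics.read_camera('wrist')
m=cv2.inRange(c['color'],(150,150,150),(255,255,255));m[:,:230]=0
n,l,s,ce=cv2.connectedComponentsWithStats(m)
for i in range(1,n):
    if 1500<s[i,4]<6000: print(s[i],ce[i].round(), ((back(c,[ce[i]],.04)[:,:2]-O)@Rt*1000).round(1))
cv2.imwrite('pics/wr4.png',c['color'])
E
```

```text
time: 6.38
eef_pos: [0.577, -0.1022, 0.0484]
tcp_rot: [-0.056, 0.998, 0.001, -0.001]
contact_force: [-0.4, 0.5, 0.1]
opening: 0.003
finger_force: 0.0
t 6.38 pos [ 0.577  -0.1022  0.0484] F [-0.4  0.5  0.1] tray [ -3.9 -75.5]
shift now [-1.5 -2.5 12.4] rot [ 0.1 -0.1  0.1] shift after rot [-1.4 -2.5 12.4]
[ 230   56   22  301 2639] [238. 237.] [[ -33.  -107.1]]
[ 450  195   59   59 2683] [479. 225.] [[-38.2  -9.5]]
[ 366  282   57   52 2320] [394. 307.] [[ -2.  -42.2]]
```

```bash
python3 -m creep '[{"x":-1,"y":0,"z":6,"rx":0,"ry":0,"rz":0,"grip":0},{"x":-0.5,"y":0,"z":6.5,"rx":0,"ry":0,"rz":0,"grip":0},{"x":0,"y":4,"z":0,"rx":0,"ry":0,"rz":0,"grip":0},{"x":0,"y":8,"z":0,"rx":0,"ry":0,"rz":0,"grip":0},{"x":0,"y":8,"z":0,"rx":0,"ry":0,"rz":0,"grip":0},{"x":0,"y":8,"z":0,"rx":0,"ry":0,"rz":0,"grip":0},{"x":0,"y":8,"z":0,"rx":0,"ry":0,"rz":0,"grip":0},{"x":0,"y":8,"z":0,"rx":0,"ry":0,"rz":0,"grip":0},{"x":0,"y":8,"z":0,"rx":0,"ry":0,"rz":0,"grip":0},{"x":0.5,"y":9,"z":0,"rx":0,"ry":0,"rz":0,"grip":0}]' 
python3 -m creep '[{"x":0,"y":9,"z":0,"rx":0,"ry":0,"rz":0,"grip":0},{"x":0.5,"y":10,"z":0,"rx":0,"ry":0,"rz":0,"grip":0},{"x":0.5,"y":11,"z":0,"rx":0,"ry":0,"rz":0,"grip":0},{"x":0,"y":12,"z":0,"rx":0,"ry":0,"rz":0,"grip":0},{"x":0,"y":13,"z":0,"rx":0,"ry":0,"rz":0,"grip":0},{"x":0,"y":14,"z":0,"rx":0,"ry":0,"rz":0,"grip":0},{"x":0,"y":0,"z":0,"rx":0,"ry":0,"rz":0,"grip":0},{"x":0,"y":0,"z":-10,"rx":0,"ry":0,"rz":0,"grip":0},{"x":0,"y":0,"z":-10,"rx":0,"ry":0,"rz":0,"grip":0},{"x":0,"y":0,"z":-5,"rx":0,"ry":0,"rz":0,"grip":0}]'
python3 - <<'E'
from h import *
from plant import optics
go(list(O+Rt@[-.0385,-.043])+[.050])
c=optics.read_camera('wrist')
m=cv2.inRange(c['color'],(140,140,140),(255,255,255));m[:,420:]=0
n,l,s,ce=cv2.connectedComponentsWithStats(m)
for i in range(1,n):
    if 800<s[i,4]<6000: print(s[i],ce[i].round(), ((back(c,[ce[i]],.04)[:,:2]-O)@Rt*1000).round(1))
cv2.imwrite('pics/wr5.png',c['color'])
E
```

```text
time: 7.27
eef_pos: [0.5718, -0.0419, 0.0375]
tcp_rot: [-0.056, 0.998, -0.0, 0.0]
contact_force: [0.5, -0.0, 0.3]
opening: 0.002
finger_force: 0.0
time: 8.1
eef_pos: [0.5644, 0.0252, 0.0646]
tcp_rot: [-0.055, 0.998, -0.0, 0.002]
contact_force: [0.7, -0.1, -0.4]
opening: 0.003
finger_force: 0.0
t 8.1 pos [0.5644 0.0252 0.0646] F [ 0.7 -0.1 -0.4] tray [-2.3 52.5]
shift now [ 36.2 -95.5  14.6] rot [-0.1  0.2 -0. ] shift after rot [ 36.2 -95.5  14.6]
[ 148  186   58   54 2254] [175. 212.] [[-38.3  -9.7]]
[   0  312   34  137 2344] [ 11. 397.] [[  61.1 -111. ]]
```

View pics/wr5.png

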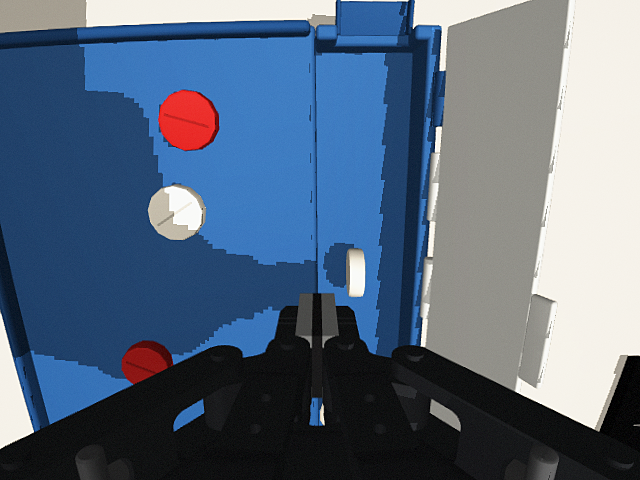

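White 2 is in the trough at (356,273), apparently on edge. White 3 (-38,-10) is next.

```bash
python3 -m creep '[{"x":9,"y":-24,"z":0,"rx":0,"ry":0,"rz":0,"grip":0},{"x":9,"y":-24,"z":0,"rx":0,"ry":0,"rz":0,"grip":0},{"x":9,"y":-24,"z":0,"rx":0,"ry":0,"rz":0,"grip":0},{"x":9,"y":-24,"z":0,"rx":0,"ry":0,"rz":0,"grip":0},{"x":0,"y":0,"z":0,"rx":0,"ry":0,"rz":0,"grip":0},{"x":0,"y":0,"z":0,"rx":0,"ry":0,"rz":0,"grip":0},{"x":0,"y":0,"z":8,"rx":0,"ry":0,"rz":0,"grip":0},{"x":0,"y":0,"z":8,"rx":0,"ry":0,"rz":0,"grip":0},{"x":0,"y":0,"z":8,"rx":0,"ry":0,"rz":0,"grip":0},{"x":0,"y":0,"z":4,"rx":0,"ry":0,"rz":0,"grip":0}]'
python3 - <<'E'
from h import *
from plant import optics
go(list(O+Rt@[-.0385,-.043])+[.036])
c=optics.read_camera('wrist')
m=cv2.inRange(c['color'],(140,140,140),(255,255,255))
n,l,s,ce=cv2.connectedComponentsWithStats(m)
for i in range(1,n):
    if 800<s[i,4]<6000: print(s[i],ce[i].round(), ((back(c,[ce[i]],.04)[:,:2]-O)@Rt*1000).round(1))
E
```

```text
time: 8.98
eef_pos: [0.5369, -0.0726, 0.0323]
tcp_rot: [-0.056, 0.998, 0.001, -0.001]
contact_force: [-0.5, 0.2, -0.8]
opening: 0.001
finger_force: 0.0
t 8.98 pos [ 0.5369 -0.0726  0.0323] F [-0.5  0.2 -0.8] tray [-40.5 -41.6]
shift now [-2.  -1.4 -3.7] rot [ 0.1 -0.2  0. ] shift after rot [-2.  -1.4 -3.7]
[ 368  297   62   57 2583] [398. 324.] [[-38.7  -9.7]]
[   0  383   73   65 1823] [ 34. 416.] [[   7.1 -164.9]]
```

```bash
python3 -m creep '[{"x":-1,"y":0,"z":-1,"rx":0,"ry":0,"rz":0,"grip":0},{"x":-0.5,"y":4,"z":0,"rx":0,"ry":0,"rz":0,"grip":0},{"x":0,"y":8,"z":0,"rx":0,"ry":0,"rz":0,"grip":0},{"x":0,"y":8,"z":0,"rx":0,"ry":0,"rz":0,"grip":0},{"x":0,"y":8,"z":0,"rx":0,"ry":0,"rz":0,"grip":0},{"x":0,"y":8,"z":0,"rx":0,"ry":0,"rz":0,"grip":0},{"x":0,"y":8,"z":0,"rx":0,"ry":0,"rz":0,"grip":0},{"x":0,"y":8,"z":0,"rx":0,"ry":0,"rz":0,"grip":0},{"x":0.5,"y":8,"z":0,"rx":0,"ry":0,"rz":0,"grip":0},{"x":0.5,"y":9,"z":0,"rx":0,"ry":0,"rz":0,"grip":0}]' 
python3 -m creep '[{"x":0,"y":9,"z":0,"rx":0,"ry":0,"rz":0,"grip":0},{"x":0,"y":9,"z":0,"rx":0,"ry":0,"rz":0,"grip":0},{"x":0,"y":9,"z":0,"rx":0,"ry":0,"rz":0,"grip":0},{"x":0,"y":2,"z":0,"rx":0,"ry":0,"rz":0,"grip":0},{"x":0,"y":0,"z":0,"rx":0,"ry":0,"rz":0,"grip":0},{"x":0,"y":0,"z":0,"rx":0,"ry":0,"rz":0,"grip":0},{"x":0,"y":0,"z":-20,"rx":0,"ry":0,"rz":0,"grip":0},{"x":-20,"y":-10,"z":-30,"rx":0,"ry":0,"rz":0,"grip":0},{"x":-25,"y":-10,"z":-30,"rx":0,"ry":0,"rz":0,"grip":0},{"x":-25,"y":-10,"z":-30,"rx":0,"ry":0,"rz":0,"grip":0}]' 
python3 -m creep '[{"x":-25,"y":-15,"z":-25,"rx":0,"ry":0,"rz":0,"grip":0},{"x":-25,"y":-15,"z":-25,"rx":0,"ry":0,"rz":0,"grip":0},{"x":-20,"y":-15,"z":0,"rx":0,"ry":0,"rz":0,"grip":0},{"x":0,"y":0,"z":0,"rx":0,"ry":0,"rz":0,"grip":0},{"x":0,"y":0,"z":0,"rx":0,"ry":0,"rz":0,"grip":0},{"x":0,"y":0,"z":0,"rx":0,"ry":0,"rz":0,"grip":0},{"x":0,"y":0,"z":0,"rx":0,"ry":0,"rz":0,"grip":0},{"x":0,"y":0,"z":0,"rx":0,"ry":0,"rz":0,"grip":0},{"x":0,"y":0,"z":0,"rx":0,"ry":0,"rz":0,"grip":0},{"x":0,"y":0,"z":0,"rx":0,"ry":0,"rz":0,"grip":0}]'
python3 - <<'E'
from h import *
from plant import optics
import pickle
go(list(O+Rt@[.00,.15])+[.11])
c=optics.read_camera('wrist');cv2.imwrite('pics/wr6.png',c['color']);pickle.dump(c,open('c6.pkl','wb'))
E
```

```text
time: 9.87
eef_pos: [0.5307, -0.0043, 0.0354]
tcp_rot: [-0.056, 0.998, -0.0, 0.0]
contact_force: [-0.5, -0.1, 0.4]
opening: -0.003
finger_force: 0.1
time: 10.7
eef_pos: [0.6006, 0.0011, 0.1462]
tcp_rot: [-0.055, 0.998, 0.0, -0.001]
contact_force: [1.1, 0.1, 0.3]
opening: 0.002
finger_force: 0.0
time: 11.53
eef_pos: [0.6745, -0.0348, 0.1952]
tcp_rot: [-0.056, 0.998, 0.0, -0.0]
contact_force: [0.6, -0.4, 0.4]
opening: -0.002
finger_force: 0.0
t 11.53 pos [ 0.6745 -0.0348  0.1952] F [ 0.6 -0.4  0.4] tray [100.5 -19.5]
shift now [100.4 169.5  85.3] rot [ 0. -0.  0.] shift after rot [100.5 169.5  85.2]
```

View pics/wr6.png

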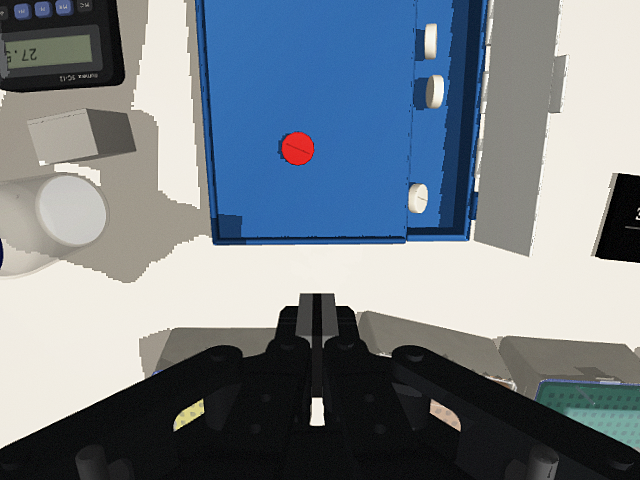

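All three whites are in the trough at (430,41), (435,91) and (418,198), below deck level. The red on view is untouched at (297,148). Now I'll move over and behind the lid.

```bash
python3 -m creep '[{"x":14,"y":27,"z":0,"rx":0,"ry":0,"rz":0,"grip":0},{"x":14,"y":27,"z":0,"rx":0,"ry":0,"rz":0,"grip":0},{"x":14,"y":27,"z":0,"rx":0,"ry":0,"rz":0,"grip":0},{"x":14,"y":27,"z":0,"rx":0,"ry":0,"rz":0,"grip":0},{"x":14,"y":27,"z":0,"rx":0,"ry":0,"rz":0,"grip":0},{"x":14,"y":27,"z":0,"rx":0,"ry":0,"rz":0,"grip":0},{"x":16,"y":28,"z":0,"rx":0,"ry":0,"rz":0,"grip":0},{"x":0,"y":0,"z":0,"rx":0,"ry":0,"rz":0,"grip":0},{"x":0,"y":0,"z":20,"rx":0,"ry":0,"rz":0,"grip":0},{"x":0,"y":0,"z":20,"rx":0,"ry":0,"rz":0,"grip":0}]'
python3 - <<'E'
from h import *
from plant import optics
go(list(O+Rt@[.00,.17])+[.07])
c=optics.read_camera('wrist');cv2.imwrite('pics/wr7.png',c['color'])
E
```

```text
time: 12.42
eef_pos: [0.5557, 0.1431, 0.1571]
tcp_rot: [-0.056, 0.998, -0.0, 0.003]
contact_force: [-0.3, 0.6, 0.5]
opening: -0.001
finger_force: 0.0
t 12.42 pos [0.5557 0.1431 0.1571] F [-0.3  0.6  0.5] tray [  2.3 170.6]
shift now [ 2.7 -0.6 87.1] rot [-0.   0.3  0.1] shift after rot [ 2.3 -0.6 87.1]
```

View pics/wr7.png

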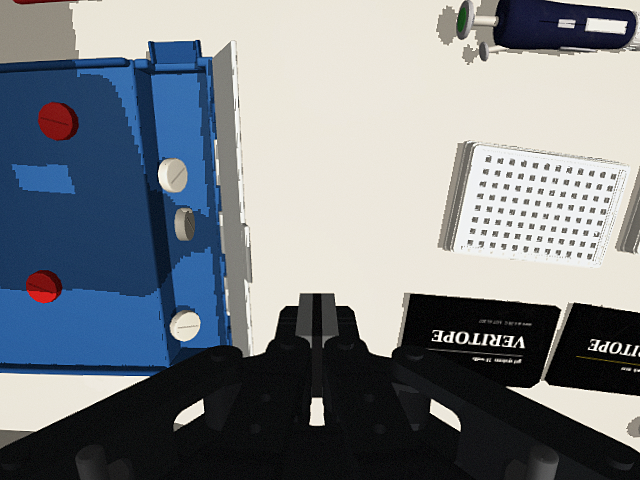

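The view shows the three whites in the trough at (173,174), (185,223) and (185,325), and both reds on the deck. The space behind the lid is clear, so I'll descend and start pushing.

```bash
python3 -m creep '[{"x":1,"y":0,"z":29,"rx":0,"ry":0,"rz":0,"grip":0},{"x":1,"y":0,"z":29,"rx":0,"ry":0,"rz":0,"grip":0},{"x":0,"y":0,"z":29,"rx":0,"ry":0,"rz":0,"grip":0},{"x":0,"y":-8,"z":0,"rx":0,"ry":0,"rz":0,"grip":0},{"x":0,"y":-8,"z":0,"rx":0,"ry":0,"rz":0,"grip":0},{"x":0,"y":-8,"z":0,"rx":0,"ry":0,"rz":0,"grip":0},{"x":0,"y":-6,"z":0,"rx":0,"ry":0,"rz":0,"grip":0},{"x":0,"y":-5,"z":0,"rx":0,"ry":0,"rz":0,"grip":0},{"x":0,"y":-5,"z":0,"rx":0,"ry":0,"rz":0,"grip":0},{"x":0,"y":-5,"z":0,"rx":0,"ry":0,"rz":0,"grip":0}]'
python3 -m creep '[{"x":0,"y":-5,"z":0,"rx":0,"ry":0,"rz":0,"grip":0},{"x":0,"y":-5,"z":0,"rx":0,"ry":0,"rz":0,"grip":0},{"x":0,"y":-5,"z":0,"rx":0,"ry":0,"rz":0,"grip":0},{"x":0,"y":-5,"z":0,"rx":0,"ry":0,"rz":0,"grip":0},{"x":0,"y":-4,"z":0,"rx":0,"ry":0,"rz":0,"grip":0},{"x":0,"y":-4,"z":0,"rx":0,"ry":0,"rz":0,"grip":0},{"x":0,"y":-4,"z":0,"rx":0,"ry":0,"rz":0,"grip":0},{"x":0,"y":-4,"z":0,"rx":0,"ry":0,"rz":0,"grip":0},{"x":0,"y":0,"z":0,"rx":0,"ry":0,"rz":0,"grip":0},{"x":0,"y":0,"z":0,"rx":0,"ry":0,"rz":0,"grip":0}]'
python3 - <<'E'
from h import *
from plant import optics
go(list(O+Rt@[.00,.08])+[.07])
c=optics.read_camera('wrist');cv2.imwrite('pics/wr8.png',c['color'])
E
```

```text
time: 13.3
eef_pos: [0.5584, 0.0968, 0.0696]
tcp_rot: [-0.055, 0.998, -0.0, 0.001]
contact_force: [-0.1, -0.2, 0.1]
opening: -0.001
finger_force: 0.1
time: 14.13
eef_pos: [0.5616, 0.0615, 0.0683]
tcp_rot: [-0.055, 0.998, 0.0, -0.0]
contact_force: [0.5, -0.5, 1.2]
opening: -0.0
finger_force: 0.0
t 14.13 pos [0.5616 0.0615 0.0683] F [ 0.5 -0.5  1.2] tray [-1.  88.9]
shift now [-1.  -8.9 -1.7] rot [ 0. -0. -0.] shift after rot [-1.  -8.9 -1.7]
```

View pics/wr8.png

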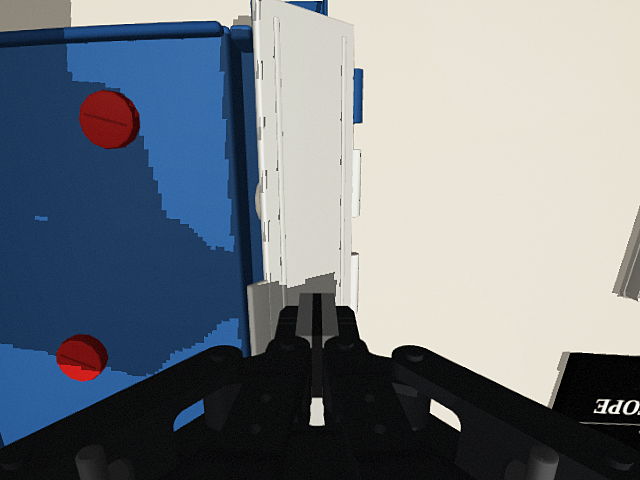

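The lid is past upright with the finger on its back. I'll follow it down.

```bash
python3 -m creep '[{"x":0,"y":-4,"z":0,"rx":0,"ry":0,"rz":0,"grip":0},{"x":0,"y":-5,"z":0,"rx":0,"ry":0,"rz":0,"grip":0},{"x":0,"y":-3,"z":4,"rx":0,"ry":0,"rz":0,"grip":0},{"x":0,"y":-3,"z":4,"rx":0,"ry":0,"rz":0,"grip":0},{"x":0,"y":-2,"z":4,"rx":0,"ry":0,"rz":0,"grip":0},{"x":0,"y":-1,"z":4,"rx":0,"ry":0,"rz":0,"grip":0},{"x":0,"y":0,"z":4,"rx":0,"ry":0,"rz":0,"grip":0},{"x":0,"y":0,"z":4,"rx":0,"ry":0,"rz":0,"grip":0},{"x":0,"y":0,"z":2,"rx":0,"ry":0,"rz":0,"grip":0},{"x":0,"y":0,"z":0,"rx":0,"ry":0,"rz":0,"grip":0}]'
python3 -m creep '[{"x":0,"y":0,"z":1.5,"rx":0,"ry":0,"rz":0,"grip":0},{"x":0,"y":0,"z":1.5,"rx":0,"ry":0,"rz":0,"grip":0},{"x":0,"y":0,"z":1.5,"rx":0,"ry":0,"rz":0,"grip":0},{"x":0,"y":0,"z":0.5,"rx":0,"ry":0,"rz":0,"grip":0},{"x":0,"y":0,"z":0,"rx":0,"ry":0,"rz":0,"grip":0},{"x":0,"y":0,"z":0,"rx":0,"ry":0,"rz":0,"grip":0},{"x":0,"y":0,"z":0,"rx":0,"ry":0,"rz":0,"grip":0},{"x":0,"y":0,"z":0,"rx":0,"ry":0,"rz":0,"grip":0},{"x":0,"y":0,"z":0,"rx":0,"ry":0,"rz":0,"grip":0},{"x":0,"y":0,"z":0,"rx":0,"ry":0,"rz":0,"grip":0}]'
python3 -c "
from h import *
go(list(O+Rt@[.00,.07])+[.036])"
```

```text
time: 15.02
eef_pos: [0.563, 0.044, 0.0415]
tcp_rot: [-0.056, 0.998, 0.0, -0.001]
contact_force: [0.1, 0.3, 0.1]
opening: -0.001
finger_force: 0.0
time: 15.85
eef_pos: [0.5636, 0.0438, 0.0374]
tcp_rot: [-0.056, 0.998, -0.0, 0.0]
contact_force: [0.3, -0.1, -0.4]
opening: 0.003
finger_force: 0.0
t 15.85 pos [0.5636 0.0438 0.0374] F [ 0.3 -0.1 -0.4] tray [-1.  71.1]
shift now [-1.  -1.1  1.4] rot [-0.  0. -0.] shift after rot [-1.  -1.1  1.4]
```

```bash
python3 -m creep '[{"x":0,"y":0,"z":-20,"rx":0,"ry":0,"rz":0,"grip":0},{"x":0,"y":0,"z":-30,"rx":0,"ry":0,"rz":0,"grip":0},{"x":-20,"y":0,"z":-30,"rx":0,"ry":0,"rz":0,"grip":0},{"x":-30,"y":0,"z":-25,"rx":0,"ry":0,"rz":0,"grip":0},{"x":-30,"y":0,"z":-25,"rx":0,"ry":0,"rz":0,"grip":0},{"x":-30,"y":0,"z":0,"rx":0,"ry":0,"rz":0,"grip":0},{"x":0,"y":0,"z":0,"rx":0,"ry":0,"rz":0,"grip":0},{"x":0,"y":0,"z":0,"rx":0,"ry":0,"rz":0,"grip":0},{"x":0,"y":0,"z":0,"rx":0,"ry":0,"rz":0,"grip":0},{"x":0,"y":0,"z":0,"rx":0,"ry":0,"rz":0,"grip":0}]'
python3 - <<'E'
from h import *
from plant import optics
w=optics.read_camera('wrist')['color'][:340];s=optics.read_camera('scene')['color'][100:300,150:480]
s=cv2.resize(s,None,fx=430/330*.98,fy=430/330*.98)
o=np.zeros((600,640,3),np.uint8);o[:340]=w;h=min(260,s.shape[0]);o[340:340+h,:s.shape[1]]=s[:h];cv2.imwrite('pics/fin.png',o)
E
```

```text
time: 16.68
eef_pos: [0.6713, 0.0561, 0.1661]
tcp_rot: [-0.056, 0.998, 0.0, -0.001]
contact_force: [0.2, -0.7, 0.3]
opening: 0.0
finger_force: 0.0
```

View pics/fin.png

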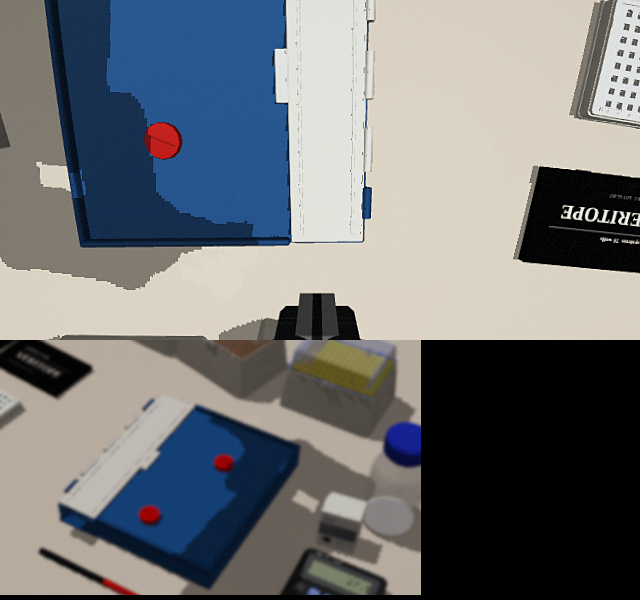

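The lid lies flat over the trough (white strip at x 290–365), both reds are still on the deck at (222,463) and (149,515) in the lower picture, and the bystanders are in place. The arm is clear of everything.

```bash
python3 -c "
from plant import sign_off;print(sign_off())"
```

```text
the job is handed in; nothing more can be done
None
```

I handed the job in at about 17 s: all three white tablets are in the trough, the lid is shut flat over it, both red strays are still on the deck, and the pen, bottle, carton and calculator look undisturbed.

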